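# Load the third bottle and clamp the row stop

### The job

Make room between the green and the orange bottle in the rail fixture and stand the blue bottle upright between them, in the same row. Then slide the stop up by its yellow tab until the three bottles sit snugly between it and the blue end block, and flip the red cam lever fully down so the stop is clamped with the row still snug. Leave the other things on the bench alone.

Things in the scene. Friction and masses are not known exactly. Their poses are not given: they have to be found in the camera images.
- fixture: Aluminium base plate 150 x 400 x 15 mm, fixed, carrying a channel along its y axis. Origin: mid-channel at bench level; z up, x across the channel, away from the robot, y along it from the blue end block towards the stop. Channel floor 15 mm up, 48 mm wide between steel walls 8 mm thick, 45 mm high from the bench. Blue end block: inner face at y = -150 mm, top 70 mm up. The row starts there.
- bottle_green: White round dropper bottle with green band and shoulder, loose in the channel beside the orange one (which of them is at the end block varies; 0 to 20 mm between them). Body 40 mm diameter up to 78 mm, cone shoulder to 88 mm, thin nozzle to 108 mm; 0.08 to 0.17 kg. Origin: centre of underside, z up.
- bottle_orange: Same bottle with orange band and shoulder, loose, in the channel next to the green one. Origin: centre of its underside.
- bottle_blue: Same bottle with blue band and shoulder, loose, standing on the bench in front of the fixture. Origin: centre of its underside, z up.
- stop (a joint): Position of the dark steel stop along fixture y, m. At 0 its face is at fixture y = -30 mm, three bottles (120 mm) from the end block; it grows away from the block; range -0.03 to 0.085. Unclamped it slides with about 4 N; with the cam lever down it is locked. It is 80 mm long behind its face; its deck is 58 mm above the bench.
- push_tab (a point): Middle of the outer face (away from the end block) of the stop's yellow upright tab, on the robot's side: push here towards fixture -y. The point is 32 mm behind the stop's face, 64 mm from the channel's centre line, 100 mm above the bench. Tab: 32 mm wide across the rail, 12 mm thick, top 115 mm above the bench, on a 24 mm long foot that is 56 mm high.
- lever (a joint): Angle of the cam lever on the stop, rad. 0 is upright (open); it flips away from the end block (towards fixture +y) and down to 1.48 (nearly level, clamped, its end stop). It stays where it is left; turning takes about 0.07 N m, up to 0.2 N m in the last 0.5 rad as the cam bites.
- lever_pivot (a point): Lever axis, along fixture x: on the channel's centre line, 50 mm behind the stop's face, 70 mm above the bench.
- lever_tip (a point): Free end of the lever's red handle, 90 mm from the pivot. Handle: round, 16 mm diameter, from 40 to 90 mm from the pivot; a 12 mm steel shank below.
- screwdriver: Screwdriver lying on the bench; bystander.
- wrench: Steel wrench lying on the bench; bystander.
- can: Can with red label, 66 mm diameter, 110 mm high; bystander.
- carton: Cardboard carton 110 x 80 x 70 mm; bystander.
- tub: Yellow tub, 90 mm diameter, 60 mm high; bystander.
- roller: White plastic roller standing on end, 50 mm diameter, 60 mm high; bystander.

How it is judged:
By the outcome, as a careful person would: the job done as asked, in the order asked, and still so for the second after the job is handed in, with the robot touching nothing.
It also fails if it takes over 66 s, if anything falls off the work surface, if the arm or the gripper's body presses on something with over 40 N, if the wrist force passes 120 N, or if a joint passes its speed limit or range.

### The arm

A 6-joint arm with a two-finger parallel gripper is mounted at the origin on the work surface. World frame = base frame: x ahead of the robot, y to its left, z up, the work surface at z = 0. Lengths are in m, angles in degrees, forces in N, time in s.
With the tool pointing down it reaches from about 0.3 to 0.75 m from the base axis. Payload 8.5 kg.
Tool frame: the origin (TCP) lies on the centre line of the jaws, within the pads' length; the fingertips stand 19 mm ahead of it and the grasp point (between the pads) is the TCP (env.tcp_to_tips is the z of the fingertips in the tool frame, in m); z points along the fingers, y is the line along which they close (so a half turn about z gives the same grasp; the last joint's range is limited). The gripper opens to 85 mm and grips with 20 to 120 N. Pads are 22 mm wide; open, the fingers measure 114 mm over their backs; the gripper's body (76 mm by 85 mm) begins 54 mm behind the grasp point. The pads swing forward as they close: fully open they stand 13 mm farther back than shut.
Start: joints at [54.929, 21.807, 74.336, -0, 83.858, -12.336], TCP at [0.213, 0.507, 0.25] pointing down, gripper open.
Joint ranges: [-178.18, 178.18], [-50.72, 133.34], [12.68, 142.11], [-81.47, 261.47], [9.98, 163.14], [-165.26, 165.26]. Speed limits (degrees/s): [136.94, 136.94, 180, 180, 180, 180].

### API

Orientations are given as a 3x3 rotation matrix whose columns are the frame's x, y, z axes.
In Python, from rig import env gives the robot as it stands.
- The arm moves only by the tool servo_tool, never from a script. Its argument "steps" is a list of rows, each an object of numbers: "tx", "ty", "tz": the shift along the world's x, y, z in cm; "yaw": the turn about the world's z in degrees; "claw": the finger opening in cm, from 0 to 8.54. In form: [{"tx": .., "ty": .., "tz": .., "yaw": .., "claw": ..}, ...]. A call has 1 to 20 rows; each row shifts and turns the commanded pose from where the row before left it; what a row does not reach is not made up. A row lasts 1/10 s, in which the tool goes at most 50 mm and 8.59 degrees, less where a joint would pass 70% of its speed; a pose out of reach is approached as far as the arm can. A call with a gripper value outside its range is refused whole. The fingers move at their own pace and stop on an object; "newtons" is the grip in N (left out, the last holds). Time passes only in rows, so rows that do not move let the fingers close. It gives the time, the measured TCP pose, the force, the opening and the grip force at its end, in the units of the state.
- env.observe(): the state, without advancing time (a new reading comes with each control period).
- env.get_image(name): name is "side" or "top"; returns (picture, depth): 384x512x3 uint8, red, green, blue; 384x512 float32, m along the optical axis (not along the pixel's ray), 0 where there is no reading.
- env.camera_model(name): a dict with "fovy" (degrees; the focal length in pixels is half the picture's height over the tangent of half this angle, whatever the lens; pixels are square), "cx", "cy" (the principal point, pixels), "T" (4x4, takes a point from camera to world coordinates). Camera axes: x right, y down, z forward; pixel columns grow to the right and rows downward; lengths in m; the calibration is good to about 2 mm. A picture is of the moment at which its call begins. camera_model takes no time and is no camera call.
- env.close_job(): hands the job in; it is judged then, once.
The state is a dict: "time_s": time; "q": joint angles; "qvel": joint speeds; "joint_efforts": joint torques, N m; "position": TCP position; "tool_rot": TCP orientation; "ft_force": force on the tool from outside, world axes, zero at the start; "wrist_torque": the same for the moment, N m; "grip_width": finger opening in m; "gripper_force": force on a finger pad.
Only numpy, scipy, OpenCV 4.12 (cv2) and the standard library are available. Lean on these libraries where they do the work, as an engineer would, in place of code of your own. Each camera call takes 0.05 s, during which the arm holds its last target. There are 200 camera calls.

## Working session

There is one attempt and no reset: what is moved stays moved. The work goes in short steps, Python scripts to look and compute and a tool call to move; the robot and the scene stay as the last step left them, time stands still between calls to the robot, and variables do not carry over. Pictures are saved under pics/ and viewed, at most 10 in all, crops included, and the job is handed in when it is done.

Besides the shell and the picture viewer there is one more tool, called after "Emit:" in YAML: its name, and indented under it one key for each argument. servo_tool: Moves the arm, as the interface text tells. Its arguments: {"type":"object","properties":{"steps":{"type":"array"},"newtons":{"type":"number"}},"required":["steps"]}

```bash
mkdir -p pics; ls
python3 - <<'E'
from rig import env
import cv2,numpy as np
for n in("top","side"):
    p,d=env.get_image(n); cv2.imwrite(f"pics/{n}0.png",p[:,:,::-1]); np.savez(f"{n}0.npz",p=p,d=d)
    m=env.camera_model(n);print(n,m["fovy"],m["cx"],m["cy"],np.round(m["T"],3).tolist())
s=env.observe();print(s["time_s"],s["position"],np.round(s["tool_rot"],3).tolist(),s["grip_width"],env.tcp_to_tips)
E
```

```text
pics
top 47.0003185594231 255.99568796411296 184.12330992409034 [[-0.024, -0.993, 0.111, 0.326], [-1.0, 0.025, 0.003, -0.011], [-0.005, -0.111, -0.994, 1.441], [0.0, 0.0, 0.0, 1.0]]
side 48.190354597234155 249.40156419460527 194.41752722051734 [[0.894, -0.282, 0.348, 0.088], [-0.448, -0.582, 0.679, -0.809], [0.011, -0.763, -0.646, 0.904], [0.0, 0.0, 0.0, 1.0]]
0.1 [0.21241657 0.50706454 0.24976867] [[-0.922, 0.386, -0.001], [0.386, 0.922, -0.001], [0.0, -0.001, -1.0]] 0.08572544868111276 0.019
```

View pics/top0.png

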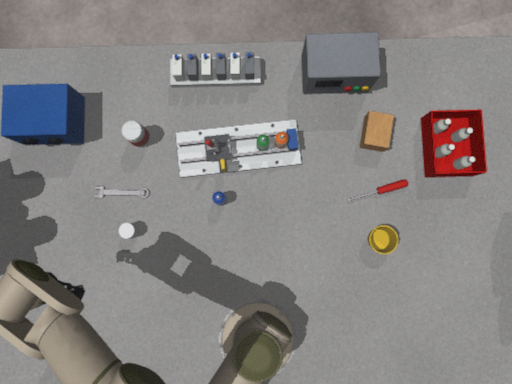

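View pics/side0.png

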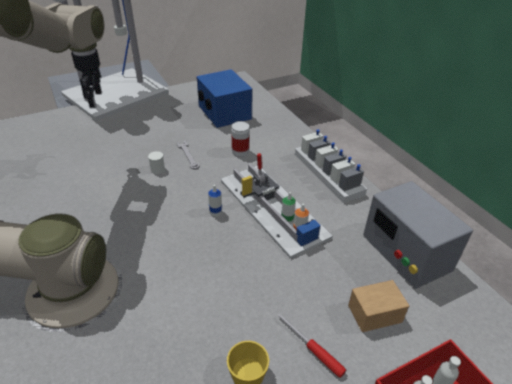

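The top view shows the fixture at about (240,148): block (292,138), orange (282,139), green (263,143), stop (218,148), tab (222,165), lever (210,142), and the blue bottle at (219,198). The side view shows the same layout, with the lever upright at (260,160). Next I'll measure these.

```bash
cat > h.py <<'E'
import cv2,numpy as np
from rig import env
def load(n,tag=None):
    if tag is None: return env.get_image(n)
    z=np.load(f"{n}{tag}.npz"); return z["p"],z["d"]
def rays(n,uv):
    m=env.camera_model(n); f=192/np.tan(np.radians(m["fovy"]/2)); uv=np.asarray(uv,float).reshape(-1,2)
    r=np.c_[(uv[:,0]-m["cx"])/f,(uv[:,1]-m["cy"])/f,np.ones(len(uv))]
    T=np.array(m["T"]); return T[:3,3],r@T[:3,:3].T
def plane(n,uv,z):
    o,r=rays(n,uv); return o+r*((z-o[2])/r[:,2])[:,None]
def cloud(n,d):
    v,u=np.mgrid[:384,:512]; o,r=rays(n,np.c_[u.ravel(),v.ravel()]); return (o+r*d.reshape(-1,1)).reshape(384,512,3)
H={"red":[(0,8),(172,180)],"orange":[(8,18)],"yellow":[(20,33)],"green":[(50,85)],"blue":[(105,125)]}
def mask(p,c,s=110,v=50):
    h=cv2.cvtColor(p,cv2.COLOR_RGB2HSV); m=np.zeros(p.shape[:2],bool)
    for a,b in H[c]: m|=(h[...,0]>=a)&(h[...,0]<=b)
    return m&(h[...,1]>s)&(h[...,2]>v)
def fixture(n,p,d):
    "low-saturation bright pixels 5-50 mm up: plate outline at z=15 mm"
    P=cloud(n,d); 
    return P
E
python3 - <<'E'
from h import *
for n in("top","side"):
    p,d=load(n,0);P=cloud(n,d)
    for c in H:
        m=mask(p,c); k,l,st,ce=cv2.connectedComponentsWithStats(m.astype(np.uint8))
        for i in range(1,k):
            q=P[l==i]; q=q[q[:,2]>-.02]
            if st[i,4]>=8 and len(q):
                w=np.median(q,0)
                if .3<w[0]<.8 and -.35<w[1]<.35: print(n,c,st[i],ce[i].round(1),w.round(3),q[:,2].min().round(3),q[:,2].max().round(3))
    # plate
    m=(P[...,2]>.008)&(P[...,2]<.022)&(P[...,0]>.35)&(P[...,0]<.7)&(abs(P[...,1])<.4)&(p.min(2)>150)
    k,l,st,ce=cv2.connectedComponentsWithStats(cv2.morphologyEx(m.astype(np.uint8),cv2.MORPH_CLOSE,np.ones((9,9))))
    i=1+np.argmax(st[1:,4]); mm=m&(l==i); v,u=np.nonzero(mm)
    w=plane(n,np.c_[u,v],.015)[:,:2].astype(np.float32)
    print(n,"plate",len(w),cv2.minAreaRect(w))
p,d=load("top",0);a=cv2.resize(p[110:215,165:315],None,fx=5,fy=5,interpolation=cv2.INTER_CUBIC);cv2.imwrite("pics/c1.png",a[:,:,::-1])
E
```

```text
top red [344  86   8   5  30] [347.4  88.2] [ 0.781 -0.309  0.069] 0.05 0.078
top red [205 140   8   6  28] [208.1 142.2] [0.6   0.131 0.155] 0.056 0.162
top orange [275 132  13  12 109] [281.3 137.8] [ 0.618 -0.089  0.098] 0.045 0.11
top yellow [220 159   6  12  50] [222.5 164.3] [0.539 0.093 0.113] 0.054 0.12
top green [353  86   7   5  25] [356.1  88. ] [ 0.782 -0.335  0.067] 0.054 1.441
top green [257 135  11  11  72] [262.2 140.5] [ 0.609 -0.029  0.099] 0.091 1.441
top blue [287 129  11  20 164] [292.1 138.8] [ 0.62  -0.125  0.069] 0.009 1.441
top blue [213 192  12  12  95] [218.3 197.3] [0.441 0.108 0.085] 0.001 0.093
top plate 3015 ((0.6072583198547363, 0.050585731863975525), (0.14888647198677063, 0.3988492488861084), 4.955737113952637)
side red [232 138  17  13 180] [239.9 144.4] [0.639 0.344 0.052] 0.027 0.904
side red [257 154   4  15  46] [258.9 160.2] [0.599 0.126 0.139] 0.112 0.159
side red [394 250   8   9  55] [397.7 253.7] [ 0.781 -0.311  0.063] 0.052 0.073
side orange [295 209  14   8  81] [301.2 212.7] [ 0.613 -0.098  0.099] 0.092 0.106
side yellow [242 176  10  19 157] [246.6 185.3] [0.539 0.087 0.089] 0.055 0.12
side green [283 198  12   7  52] [288.4 200.9] [ 0.607 -0.04   0.1  ] 0.093 0.104
side green [285 217   8   4  22] [288.8 218. ] [ 0.608 -0.05   0.042] 0.033 0.048
side green [402 257   7   9  48] [405.1 261.2] [ 0.781 -0.339  0.065] 0.05 0.074
side blue [209 190  12   7  62] [214.3 193.3] [0.436 0.098 0.085] 0.079 0.904
side blue [210 207  11   6  46] [215.1 209.7] [0.435 0.092 0.026] 0.017 0.036
side blue [297 220  23  25 399] [307.6 232.1] [ 0.617 -0.138  0.062] 0.021 0.904
side plate 851 ((0.584254264831543, -0.007509320974349976), (0.299685001373291, 0.121387779712677), 70.2651596069336)
```

View pics/c1.png

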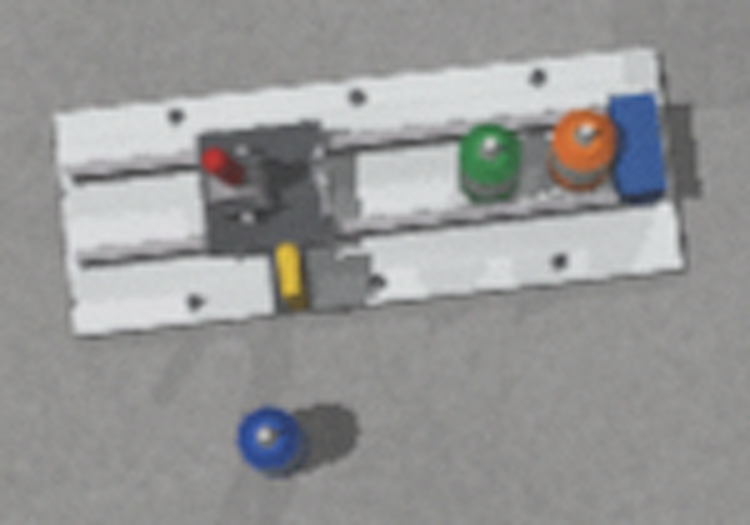

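The crop shows the nozzles at green (490,146), orange (587,132) and blue (266,436). The block's inner top edge runs (610,97)-(622,200) and the tab top is at (288,262). Next I'll cast these onto planes at the known heights.

```bash
cat >> h.py <<'E'
C=np.array([.6073,.0506]);A=np.radians(4.96);X=np.array([np.cos(A),np.sin(A)]);Y=np.array([-X[1],X[0]])
def fx(w): w=np.asarray(w)[...,:2]-C; return np.stack([w@X,w@Y],-1)
def fw(x,y): return C+x*X+y*Y
E
python3 - <<'E'
from h import *
def t(c,z):
    c=np.array(c,float); w=plane("top",[165+(c[0]+.5)/5-.5,110+(c[1]+.5)/5-.5],z)[0]; return w.round(4),(fx(w)*1000).round(1)
for k,c,z in [("green",(490,146),.123),("orange",(587,132),.123),("blue",(266,436),.108),("blkin1",(610,97),.07),("blkin2",(622,200),.07),("blkout1",(655,95),.07),("blkout2",(664,192),.07),("tabtop",(288,262),.115),("levertip",(212,158),.16),("stopfar",(200,133),.058),("stopnear",(209,250),.058),("deckR1",(322,123),.058),("deckR2",(338,243),.058)]: print(k,*t(c,z))
p,d=load("side",0);P=cloud("side",d)
m=mask(p,"blue");
def f(q): return (fx(q)*1000)
Pt=cloud("top",load("top",0)[1]); pt=load("top",0)[0]
for n,p,P in(("top",pt,Pt),("side",p,P)):
    F=fx(P)*1000
    for nm,c,lo,hi in(("block","blue",.062,.078),("tabtop","yellow",.105,.12),("tab","yellow",.06,.12)):
        m=mask(p,c)&(P[...,2]>lo)&(P[...,2]<hi)&(abs(F[...,0])<100)&(abs(F[...,1])<210)
        if m.any(): print(n,nm,m.sum(),np.percentile(F[m],[3,50,97],axis=0).round(0).tolist())
    m=(P[...,2]>.05)&(P[...,2]<.064)&(abs(F[...,0])<30)&(F[...,1]>-60)&(F[...,1]<150)&(p.max(2)<140)
    print(n,"deck",m.sum(),np.percentile(F[m],[3,50,97],axis=0).round(0).tolist())
a=cv2.resize(p[145:250,190:340],None,fx=5,fy=5,interpolation=cv2.INTER_CUBIC);cv2.imwrite("pics/c2.png",a[:,:,::-1])
E
```

```text
green [ 0.6118 -0.0312  0.123 ] [ -2.6 -81.9]
orange [ 0.619  -0.0904  0.123 ] [  -0.5 -141.4]
blue [0.4398 0.1088 0.108 ] [-161.9   72.5]
blkin1 [ 0.653  -0.1088  0.07  ] [  31.7 -162.7]
blkin2 [ 0.5866 -0.1142  0.07  ] [ -34.9 -162.4]
blkout1 [ 0.6535 -0.1373  0.07  ] [  29.8 -191.2]
blkout2 [ 0.591  -0.1409  0.07  ] [ -32.8 -189.3]
tabtop [0.5449 0.0933 0.115 ] [-58.5  47.9]
levertip [0.6007 0.1336 0.16  ] [ 0.6 83.3]
stopfar [0.639  0.1526 0.058 ] [40.4 98.9]
stopnear [0.5633 0.1478 0.058 ] [-35.5 100.6]
deckR1 [0.6436 0.0746 0.058 ] [38.2 20.8]
deckR2 [0.5657 0.0658 0.058 ] [-40.1  18.8]
top block 160 [[-30.0, -189.0], [-3.0, -176.0], [28.0, -163.0]]
top tabtop 40 [[-80.0, 44.0], [-65.0, 49.0], [-49.0, 54.0]]
top tab 49 [[-80.0, 44.0], [-65.0, 48.0], [-49.0, 54.0]]
top deck 279 [[-29.0, 26.0], [-5.0, 49.0], [29.0, 101.0]]
side block 198 [[-30.0, -193.0], [-3.0, -181.0], [28.0, -165.0]]
side tabtop 41 [[-78.0, 38.0], [-67.0, 44.0], [-53.0, 49.0]]
side tab 150 [[-79.0, 39.0], [-65.0, 42.0], [-50.0, 48.0]]
side deck 210 [[-29.0, 21.0], [-4.0, 42.0], [28.0, 77.0]]
```

View pics/c2.png

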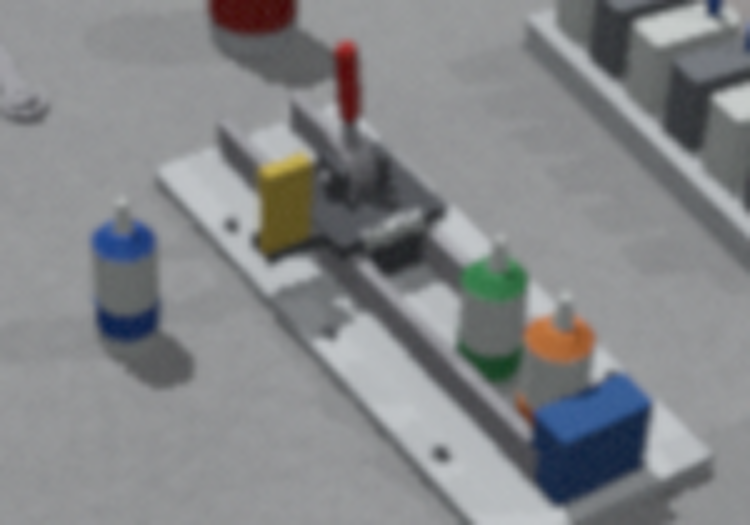

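The block's inner face is at -162 mm in my plate-centred frame, so the fixture origin lies 12 mm further along -y. The stop is therefore at about +62 mm, orange touches the block, and green has a 20 mm gap. This agrees with the given lengths: 162 + 20 = 182 = 120 + 62. I'll go above green first.

Emit:
servo_tool:
  steps:
    - {"tx": 2.5,"ty": -3.36,"yaw": -6.23,"claw": 7}
    - {"tx": 2.5,"ty": -3.36,"yaw": -6.23}
    - {"tx": 2.5,"ty": -3.36,"yaw": -6.23}
    - {"tx": 2.5,"ty": -3.36,"yaw": -6.23}
    - {"tx": 2.5,"ty": -3.36,"yaw": -6.23}
    - {"tx": 2.5,"ty": -3.36,"yaw": -6.23}
    - {"tx": 2.5,"ty": -3.36,"yaw": -6.23}
    - {"tx": 2.5,"ty": -3.36,"yaw": -6.23}
    - {"tx": 2.5,"ty": -3.36,"yaw": -6.23}
    - {"tx": 2.5,"ty": -3.36,"yaw": -6.23}
    - {"tx": 2.5,"ty": -3.36}
    - {"tx": 2.5,"ty": -3.36}
    - {"tx": 2.5,"ty": -3.36}
    - {"tx": 2.5,"ty": -3.36}
    - {"tx": 2.5,"ty": -3.36}
    - {"tx": 2.5,"ty": -3.36}
    - {"tz": -2}
    - {"tz": -2}
    - {}
    - {}
  newtons: 30

```text
invalid input at $.steps[0]: expected keys tx, ty, tz, yaw, claw
```

Emit:
servo_tool:
  steps:
    - {"tx": 2.5,"ty": -3.36,"tz": 0,"yaw": -6.23,"claw": 7}
    - {"tx": 2.5,"ty": -3.36,"tz": 0,"yaw": -6.23,"claw": 7}
    - {"tx": 2.5,"ty": -3.36,"tz": 0,"yaw": -6.23,"claw": 7}
    - {"tx": 2.5,"ty": -3.36,"tz": 0,"yaw": -6.23,"claw": 7}
    - {"tx": 2.5,"ty": -3.36,"tz": 0,"yaw": -6.23,"claw": 7}
    - {"tx": 2.5,"ty": -3.36,"tz": 0,"yaw": -6.23,"claw": 7}
    - {"tx": 2.5,"ty": -3.36,"tz": 0,"yaw": -6.23,"claw": 7}
    - {"tx": 2.5,"ty": -3.36,"tz": 0,"yaw": -6.23,"claw": 7}
    - {"tx": 2.5,"ty": -3.36,"tz": 0,"yaw": -6.23,"claw": 7}
    - {"tx": 2.5,"ty": -3.36,"tz": 0,"yaw": -6.23,"claw": 7}
    - {"tx": 2.5,"ty": -3.36,"tz": 0,"yaw": 0,"claw": 7}
    - {"tx": 2.5,"ty": -3.36,"tz": 0,"yaw": 0,"claw": 7}
    - {"tx": 2.5,"ty": -3.36,"tz": 0,"yaw": 0,"claw": 7}
    - {"tx": 2.5,"ty": -3.36,"tz": 0,"yaw": 0,"claw": 7}
    - {"tx": 2.5,"ty": -3.36,"tz": 0,"yaw": 0,"claw": 7}
    - {"tx": 2.5,"ty": -3.36,"tz": 0,"yaw": 0,"claw": 7}
    - {"tx": 0,"ty": 0,"tz": -2,"yaw": 0,"claw": 7}
    - {"tx": 0,"ty": 0,"tz": -2,"yaw": 0,"claw": 7}
    - {"tx": 0,"ty": 0,"tz": 0,"yaw": 0,"claw": 7}
    - {"tx": 0,"ty": 0,"tz": 0,"yaw": 0,"claw": 7}
  newtons: 30

```text
time_s: 2.1
position: [0.6126, -0.0302, 0.2106]
tool_rot: [[-0.087, 0.996, -0.0], [0.996, 0.087, 0.0], [0.0, -0.0, -1.0]]
ft_force: [-0.4, -0.4, 0.5]
grip_width: 0.0698
gripper_force: 0.0
```

Emit:
servo_tool:
  steps:
    - {"tx": 0,"ty": -0.1,"tz": -3,"yaw": 0,"claw": 7}
    - {"tx": 0,"ty": 0,"tz": -3,"yaw": 0,"claw": 7}
    - {"tx": 0,"ty": 0,"tz": -3,"yaw": 0,"claw": 7}
    - {"tx": 0,"ty": 0,"tz": -2,"yaw": 0,"claw": 7}
    - {"tx": 0,"ty": 0,"tz": -1,"yaw": 0,"claw": 7}
    - {"tx": 0,"ty": 0,"tz": -1,"yaw": 0,"claw": 7}
    - {"tx": 0,"ty": 0,"tz": 0,"yaw": 0,"claw": 7}
    - {"tx": 0,"ty": 0,"tz": 0,"yaw": 0,"claw": 7}
    - {"tx": 0,"ty": 0,"tz": 0,"yaw": 0,"claw": 3.4}
    - {"tx": 0,"ty": 0,"tz": 0,"yaw": 0,"claw": 3.4}
    - {"tx": 0,"ty": 0,"tz": 0,"yaw": 0,"claw": 3.4}
    - {"tx": 0,"ty": 0,"tz": 0,"yaw": 0,"claw": 3.4}
    - {"tx": 0,"ty": 0,"tz": 0,"yaw": 0,"claw": 3.4}
    - {"tx": 0,"ty": 0,"tz": 0,"yaw": 0,"claw": 3.4}
  newtons: 30

```text
time_s: 3.5
position: [0.6131, -0.0315, 0.0812]
tool_rot: [[-0.087, 0.996, 0.002], [0.996, 0.087, -0.0], [-0.001, 0.002, -1.0]]
ft_force: [0.1, 1.1, 5.4]
grip_width: 0.0394
gripper_force: 29.8
```

Emit:
servo_tool:
  steps:
    - {"tx": -0.035,"ty": 0.4,"tz": 0,"yaw": 0,"claw": 3.4}
    - {"tx": -0.035,"ty": 0.4,"tz": 0,"yaw": 0,"claw": 3.4}
    - {"tx": -0.035,"ty": 0.4,"tz": 0,"yaw": 0,"claw": 3.4}
    - {"tx": -0.035,"ty": 0.4,"tz": 0,"yaw": 0,"claw": 3.4}
    - {"tx": -0.035,"ty": 0.4,"tz": 0,"yaw": 0,"claw": 3.4}
    - {"tx": -0.035,"ty": 0.4,"tz": 0,"yaw": 0,"claw": 3.4}
    - {"tx": -0.035,"ty": 0.4,"tz": 0,"yaw": 0,"claw": 3.4}
    - {"tx": -0.035,"ty": 0.4,"tz": 0,"yaw": 0,"claw": 3.4}
    - {"tx": -0.035,"ty": 0.4,"tz": 0,"yaw": 0,"claw": 3.4}
    - {"tx": -0.035,"ty": 0.4,"tz": 0,"yaw": 0,"claw": 3.4}
    - {"tx": 0,"ty": 0,"tz": 0,"yaw": 0,"claw": 3.4}
    - {"tx": 0,"ty": 0,"tz": 0,"yaw": 0,"claw": 3.4}
    - {"tx": 0,"ty": 0,"tz": 0,"yaw": 0,"claw": 6.5}
    - {"tx": 0,"ty": 0,"tz": 0,"yaw": 0,"claw": 6.5}
    - {"tx": 0,"ty": 0,"tz": 0,"yaw": 0,"claw": 6.5}
    - {"tx": 0,"ty": 0,"tz": 0,"yaw": 0,"claw": 6.5}
  newtons: 30

```text
time_s: 5.1
position: [0.6088, 0.0088, 0.08]
tool_rot: [[-0.087, 0.996, -0.001], [0.996, 0.087, 0.0], [0.0, -0.001, -1.0]]
ft_force: [0.3, -0.5, -0.1]
grip_width: 0.0653
gripper_force: 0.0
```

Emit:
servo_tool:
  steps:
    - {"tx": 0,"ty": 0,"tz": 3,"yaw": 0,"claw": 6.5}
    - {"tx": 0,"ty": 0,"tz": 3,"yaw": 0,"claw": 6.5}
    - {"tx": 0,"ty": 0,"tz": 3,"yaw": 0,"claw": 6.5}
    - {"tx": 0,"ty": 0,"tz": 3,"yaw": 0,"claw": 6.5}
    - {"tx": -3.38,"ty": 2.0,"tz": 0,"yaw": 0,"claw": 7}
    - {"tx": -3.38,"ty": 2.0,"tz": 0,"yaw": 0,"claw": 7}
    - {"tx": -3.38,"ty": 2.0,"tz": 0,"yaw": 0,"claw": 7}
    - {"tx": -3.38,"ty": 2.0,"tz": 0,"yaw": 0,"claw": 7}
    - {"tx": -3.38,"ty": 2.0,"tz": 0,"yaw": 0,"claw": 7}
    - {"tx": 0,"ty": 0,"tz": 0,"yaw": 0,"claw": 7}
    - {"tx": 0,"ty": 0,"tz": 0,"yaw": 0,"claw": 7}
    - {"tx": 0,"ty": 0,"tz": -3,"yaw": 0,"claw": 7}
    - {"tx": 0,"ty": 0,"tz": -3,"yaw": 0,"claw": 7}
    - {"tx": 0,"ty": 0,"tz": -3,"yaw": 0,"claw": 7}
    - {"tx": 0,"ty": 0,"tz": -2.5,"yaw": 0,"claw": 7}
    - {"tx": 0,"ty": 0,"tz": -1,"yaw": 0,"claw": 7}
    - {"tx": 0,"ty": 0,"tz": -1,"yaw": 0,"claw": 7}
    - {"tx": 0,"ty": 0,"tz": 0,"yaw": 0,"claw": 7}
    - {"tx": 0,"ty": 0,"tz": 0,"yaw": 0,"claw": 7}
  newtons: 40

```text
time_s: 7.0
position: [0.4407, 0.1086, 0.0659]
tool_rot: [[-0.086, 0.996, 0.001], [0.996, 0.086, -0.0], [-0.0, 0.001, -1.0]]
ft_force: [-0.2, -0.6, 0.3]
grip_width: 0.0701
gripper_force: 0.0
```

Emit:
servo_tool:
  steps:
    - {"tx": 0,"ty": 0,"tz": 0,"yaw": 0,"claw": 3.4}
    - {"tx": 0,"ty": 0,"tz": 0,"yaw": 0,"claw": 3.4}
    - {"tx": 0,"ty": 0,"tz": 0,"yaw": 0,"claw": 3.4}
    - {"tx": 0,"ty": 0,"tz": 0,"yaw": 0,"claw": 3.4}
    - {"tx": 0,"ty": 0,"tz": 0,"yaw": 0,"claw": 3.4}
    - {"tx": 0,"ty": 0,"tz": 0,"yaw": 0,"claw": 3.4}
    - {"tx": 0,"ty": 0,"tz": 2,"yaw": 0,"claw": 3.4}
    - {"tx": 0,"ty": 0,"tz": 3,"yaw": 0,"claw": 3.4}
    - {"tx": 0,"ty": 0,"tz": 3,"yaw": 0,"claw": 3.4}
    - {"tx": 0,"ty": 0,"tz": 3,"yaw": 0,"claw": 3.4}
    - {"tx": 0,"ty": 0,"tz": 3,"yaw": 0,"claw": 3.4}
    - {"tx": 0,"ty": 0,"tz": 0,"yaw": 0,"claw": 3.4}
    - {"tx": 0,"ty": 0,"tz": 0,"yaw": 0,"claw": 3.4}
  newtons: 40

```text
time_s: 8.3
position: [0.4397, 0.1087, 0.2052]
tool_rot: [[-0.087, 0.996, 0.0], [0.996, 0.087, 0.0], [-0.0, 0.0, -1.0]]
ft_force: [0.9, 0.2, -1.5]
grip_width: 0.0387
gripper_force: 40.4
```

Run:
```python
from h import *
for n in("top","side"):
    p,d=load(n);P=cloud(n,d)
    for c in("green","orange","blue"):
        k,l,st,ce=cv2.connectedComponentsWithStats(mask(p,c).astype(np.uint8))
        for i in range(1,k):
            w=np.median(P[l==i],0)
            if st[i,4]>=12 and .4<w[0]<.7 and abs(w[1])<.2: print(n,c,st[i,4],ce[i].round(1),w.round(3),(fx(w)*1000).round(1))
    cv2.imwrite(f"pics/{n}1.png",cv2.resize(p[110:250,150:340],None,fx=4,fy=4)[:,:,::-1])
```

```text
top green 71 [250.2 142.5] [0.604 0.008 0.1  ] [ -6.9 -42.4]
top orange 108 [281.4 137.8] [ 0.618 -0.089  0.098] [  -1.8 -140.2]
top blue 171 [292.1 138.9] [ 0.62  -0.125  0.07 ] [  -2.4 -175.9]
side green 55 [280.  193.8] [ 0.603 -0.002  0.099] [ -8.8 -52.2]
side green 19 [281.5 210.6] [ 0.605 -0.013  0.042] [ -7.3 -63.3]
side orange 80 [301.2 212.7] [ 0.614 -0.098  0.099] [  -6.6 -149. ]
side blue 70 [211.4 154.9] [0.435 0.099 0.223] [-167.3   63. ]
side blue 60 [212.8 173.4] [0.434 0.091 0.166] [-169.3   55.7]
side blue 400 [307.6 232. ] [ 0.617 -0.138  0.063] [  -7.  -188.6]
```

View pics/side1.png

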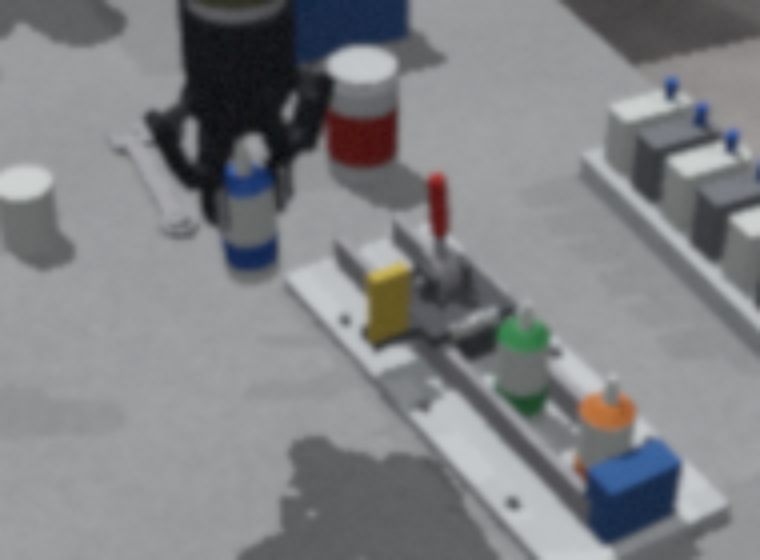

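Blue is held upright. Green now sits at y = -42 and orange has not moved, leaving about a 60 mm gap. Next I'll carry blue over it.

Emit:
servo_tool:
  steps:
    - {"tx": 2.9,"ty": -2.515,"tz": 0,"yaw": 0,"claw": 3.4}
    - {"tx": 2.9,"ty": -2.515,"tz": 0,"yaw": 0,"claw": 3.4}
    - {"tx": 2.9,"ty": -2.515,"tz": 0,"yaw": 0,"claw": 3.4}
    - {"tx": 2.9,"ty": -2.515,"tz": 0,"yaw": 0,"claw": 3.4}
    - {"tx": 2.9,"ty": -2.515,"tz": 0,"yaw": 0,"claw": 3.4}
    - {"tx": 2.9,"ty": -2.515,"tz": 0,"yaw": 0,"claw": 3.4}
    - {"tx": 0,"ty": 0,"tz": 0,"yaw": 0,"claw": 3.4}
    - {"tx": 0,"ty": 0,"tz": 0,"yaw": 0,"claw": 3.4}
    - {"tx": 0,"ty": 0,"tz": 0,"yaw": 0,"claw": 3.4}
    - {"tx": 0,"ty": 0,"tz": -2,"yaw": 0,"claw": 3.4}
    - {"tx": 0,"ty": 0,"tz": -2,"yaw": 0,"claw": 3.4}
    - {"tx": 0,"ty": 0,"tz": -2,"yaw": 0,"claw": 3.4}
    - {"tx": 0,"ty": 0,"tz": 0,"yaw": 0,"claw": 3.4}
    - {"tx": 0,"ty": 0,"tz": 0,"yaw": 0,"claw": 3.4}
  newtons: 40

```text
time_s: 9.8
position: [0.6138, -0.0417, 0.1459]
tool_rot: [[-0.087, 0.996, -0.0], [0.996, 0.087, -0.0], [0.0, -0.0, -1.0]]
ft_force: [0.3, -1.1, -1.4]
grip_width: 0.0391
gripper_force: 40.6
```

Run:
```python
from h import *
s=env.observe();print((fx(s["position"])*1000).round(1),s["position"])
p,d=load("side")
cv2.imwrite("pics/side2.png",cv2.resize(p[130:250,200:350],None,fx=5,fy=5,interpolation=cv2.INTER_CUBIC)[:,:,::-1])
```

```text
[ -1.5 -92.5] [ 0.61382515 -0.04169158  0.14594327]
```

View pics/side2.png

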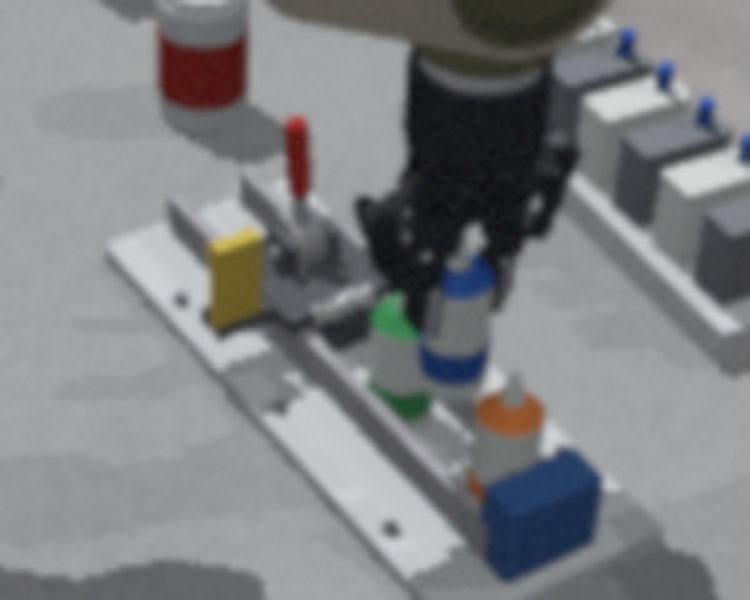

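Blue hangs upright between green (400,350) and orange (510,430), above the gap. I'll lower it, still gripped, down to the floor.

Emit:
servo_tool:
  steps:
    - {"tx": 0,"ty": 0,"tz": -1,"yaw": 0,"claw": 3.4}
    - {"tx": 0,"ty": 0,"tz": -1,"yaw": 0,"claw": 3.4}
    - {"tx": 0,"ty": 0,"tz": -1,"yaw": 0,"claw": 3.4}
    - {"tx": 0,"ty": 0,"tz": -1,"yaw": 0,"claw": 3.4}
    - {"tx": 0,"ty": 0,"tz": -1,"yaw": 0,"claw": 3.4}
    - {"tx": 0,"ty": 0,"tz": -0.5,"yaw": 0,"claw": 3.4}
    - {"tx": 0,"ty": 0,"tz": -0.5,"yaw": 0,"claw": 3.4}
    - {"tx": 0,"ty": 0,"tz": -0.3,"yaw": 0,"claw": 3.4}
    - {"tx": 0,"ty": 0,"tz": 0,"yaw": 0,"claw": 3.4}
    - {"tx": 0,"ty": 0,"tz": 0,"yaw": 0,"claw": 3.4}
  newtons: 40

```text
time_s: 10.85
position: [0.6142, -0.0423, 0.0826]
tool_rot: [[-0.087, 0.996, 0.001], [0.996, 0.087, -0.0], [-0.0, 0.001, -1.0]]
ft_force: [0.2, -0.1, -0.8]
grip_width: 0.039
gripper_force: 40.6
```

Emit:
servo_tool:
  steps:
    - {"tx": 0,"ty": 0,"tz": -0.1,"yaw": 0,"claw": 3.4}
    - {"tx": 0,"ty": 0,"tz": -0.05,"yaw": 0,"claw": 3.4}
    - {"tx": 0,"ty": 0,"tz": 0,"yaw": 0,"claw": 3.4}
    - {"tx": 0,"ty": 0,"tz": 0,"yaw": 0,"claw": 3.4}
  newtons: 40

```text
time_s: 11.25
position: [0.6142, -0.0423, 0.0812]
tool_rot: [[-0.087, 0.996, 0.001], [0.996, 0.087, -0.0], [-0.0, 0.001, -1.0]]
ft_force: [-0.5, 0.4, 2.5]
grip_width: 0.0389
gripper_force: 40.6
```

Emit:
servo_tool:
  steps:
    - {"tx": 0,"ty": 0,"tz": 0,"yaw": 0,"claw": 6.5}
    - {"tx": 0,"ty": 0,"tz": 0,"yaw": 0,"claw": 6.5}
    - {"tx": 0,"ty": 0,"tz": 0,"yaw": 0,"claw": 6.5}
    - {"tx": 0,"ty": 0,"tz": 0,"yaw": 0,"claw": 6.5}
    - {"tx": 0,"ty": 0,"tz": 2,"yaw": 0,"claw": 6.5}
    - {"tx": 0,"ty": 0,"tz": 3,"yaw": 0,"claw": 6.5}
    - {"tx": 0,"ty": 0,"tz": 4,"yaw": 0,"claw": 6.5}
    - {"tx": 0,"ty": 0,"tz": 4,"yaw": 0,"claw": 6.5}
    - {"tx": -1.6,"ty": 3.34,"tz": 0,"yaw": 0,"claw": 0}
    - {"tx": -1.6,"ty": 3.34,"tz": 0,"yaw": 0,"claw": 0}
    - {"tx": -1.6,"ty": 3.34,"tz": 0,"yaw": 0,"claw": 0}
    - {"tx": -1.6,"ty": 3.34,"tz": 0,"yaw": 0,"claw": 0}
    - {"tx": -1.6,"ty": 3.34,"tz": 0,"yaw": 0,"claw": 0}
    - {"tx": 0,"ty": 0,"tz": 0,"yaw": 0,"claw": 0}
    - {"tx": 0,"ty": 0,"tz": 0,"yaw": 0,"claw": 0}
    - {"tx": 0,"ty": 0,"tz": 0,"yaw": 0,"claw": 0}
  newtons: 30

```text
time_s: 12.85
position: [0.5346, 0.124, 0.2108]
tool_rot: [[-0.086, 0.996, 0.0], [0.996, 0.086, -0.0], [-0.0, 0.0, -1.0]]
ft_force: [-0.5, 0.5, 0.3]
grip_width: 0.0002
gripper_force: 0.0
```

Run:
```python
from h import *
s=env.observe();print((fx(s["position"])*1000).round(1),s["position"])
p,d=load("side");P=cloud("side",d);F=fx(P)*1000
for c in("green","orange","blue","red","yellow"):
    m=mask(p,c)&(P[...,2]>.085)&(P[...,2]<.17)&(abs(F[...,0])<90)&(abs(F[...,1])<160)
    print(c,m.sum(),np.median(F[m],0).round(1),np.median(P[m][:,2]).round(3))
cv2.imwrite("pics/side3.png",cv2.resize(p[130:250,200:350],None,fx=5,fy=5,interpolation=cv2.INTER_CUBIC)[:,:,::-1])
```

```text
[-66.1  79.4] [0.53455068 0.12395952 0.21078975]
green 48 [-10.1 -53.5] 0.1
orange 75 [  -5.7 -149.4] 0.1
blue 65 [  -8.9 -101. ] 0.1
red 47 [-2.4 74.9] 0.14
yellow 87 [-66.9  42.6] 0.103
```

View pics/side3.png

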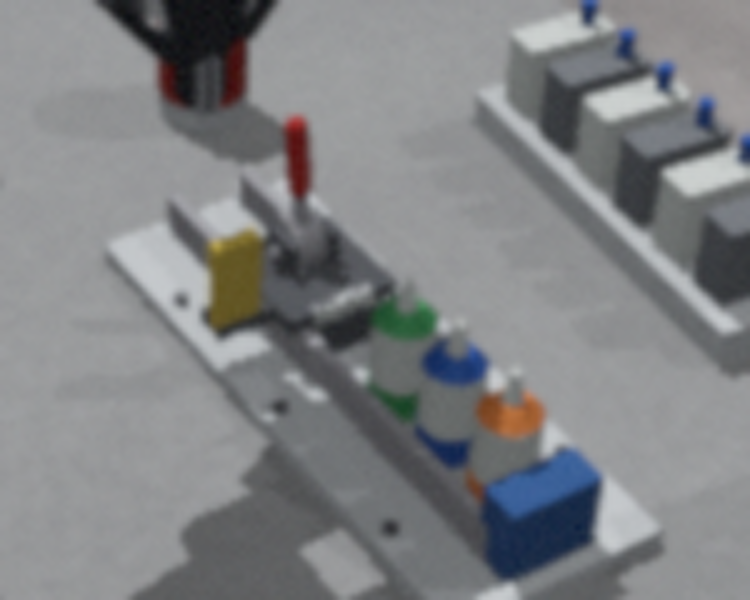

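All three bottles stand upright in the row: green (403,350), blue (455,390), orange (510,430). I'll lower behind the tab and push.

Emit:
servo_tool:
  steps:
    - {"tx": 0,"ty": 0,"tz": -3,"yaw": 0,"claw": 0}
    - {"tx": 0,"ty": 0,"tz": -3,"yaw": 0,"claw": 0}
    - {"tx": 0,"ty": 0,"tz": -3,"yaw": 0,"claw": 0}
    - {"tx": 0,"ty": 0,"tz": -1.9,"yaw": 0,"claw": 0}
    - {"tx": 0,"ty": 0,"tz": 0,"yaw": 0,"claw": 0}
    - {"tx": 0,"ty": 0,"tz": 0,"yaw": 0,"claw": 0}
    - {"tx": 0.043,"ty": -0.498,"tz": 0,"yaw": 0,"claw": 0}
    - {"tx": 0.043,"ty": -0.498,"tz": 0,"yaw": 0,"claw": 0}
    - {"tx": 0.043,"ty": -0.498,"tz": 0,"yaw": 0,"claw": 0}
    - {"tx": 0.043,"ty": -0.498,"tz": 0,"yaw": 0,"claw": 0}
    - {"tx": 0.043,"ty": -0.498,"tz": 0,"yaw": 0,"claw": 0}
    - {"tx": 0.043,"ty": -0.498,"tz": 0,"yaw": 0,"claw": 0}

```text
time_s: 14.1
position: [0.5368, 0.0947, 0.1021]
tool_rot: [[-0.087, 0.996, 0.001], [0.996, 0.087, 0.0], [0.0, 0.001, -1.0]]
ft_force: [0.8, 4.0, 3.3]
grip_width: 0.0005
gripper_force: 2.1
```

Emit:
servo_tool:
  steps:
    - {"tx": 0.035,"ty": -0.4,"tz": 0,"yaw": 0,"claw": 0}
    - {"tx": 0.035,"ty": -0.4,"tz": 0,"yaw": 0,"claw": 0}
    - {"tx": 0.035,"ty": -0.4,"tz": 0,"yaw": 0,"claw": 0}
    - {"tx": 0.035,"ty": -0.4,"tz": 0,"yaw": 0,"claw": 0}
    - {"tx": 0.035,"ty": -0.4,"tz": 0,"yaw": 0,"claw": 0}
    - {"tx": 0.035,"ty": -0.4,"tz": 0,"yaw": 0,"claw": 0}
    - {"tx": 0.035,"ty": -0.4,"tz": 0,"yaw": 0,"claw": 0}
    - {"tx": 0.035,"ty": -0.4,"tz": 0,"yaw": 0,"claw": 0}
    - {"tx": 0.035,"ty": -0.4,"tz": 0,"yaw": 0,"claw": 0}
    - {"tx": 0.035,"ty": -0.4,"tz": 0,"yaw": 0,"claw": 0}
    - {"tx": 0,"ty": 0,"tz": 0,"yaw": 0,"claw": 0}

```text
time_s: 15.2
position: [0.5399, 0.0541, 0.1016]
tool_rot: [[-0.086, 0.996, -0.001], [0.996, 0.086, -0.001], [-0.001, -0.001, -1.0]]
ft_force: [0.5, 1.0, -0.1]
grip_width: -0.0003
gripper_force: 0.0
```

Emit:
servo_tool:
  steps:
    - {"tx": 0.017,"ty": -0.2,"tz": 0,"yaw": 0,"claw": 0}
    - {"tx": 0.017,"ty": -0.2,"tz": 0,"yaw": 0,"claw": 0}
    - {"tx": 0,"ty": 0,"tz": 0,"yaw": 0,"claw": 0}

```text
time_s: 15.5
position: [0.5402, 0.0508, 0.1016]
tool_rot: [[-0.087, 0.996, -0.001], [0.996, 0.087, 0.0], [0.0, -0.001, -1.0]]
ft_force: [0.1, 3.3, 0.7]
grip_width: -0.0001
gripper_force: 1.6
```

Emit:
servo_tool:
  steps:
    - {"tx": 0.009,"ty": -0.1,"tz": 0,"yaw": 0,"claw": 0}
    - {"tx": 0.009,"ty": -0.1,"tz": 0,"yaw": 0,"claw": 0}

```text
time_s: 15.7
position: [0.5403, 0.0491, 0.1016]
tool_rot: [[-0.087, 0.996, -0.001], [0.996, 0.087, 0.0], [0.001, -0.001, -1.0]]
ft_force: [-0.1, 5.0, 0.4]
grip_width: -0.0001
gripper_force: 2.6
```

Emit:
servo_tool:
  steps:
    - {"tx": 0.009,"ty": -0.1,"tz": 0,"yaw": 0,"claw": 0}
    - {"tx": 0,"ty": 0,"tz": 0,"yaw": 0,"claw": 0}

```text
time_s: 15.9
position: [0.5404, 0.048, 0.1016]
tool_rot: [[-0.087, 0.996, -0.001], [0.996, 0.087, 0.0], [0.0, -0.001, -1.0]]
ft_force: [0.2, 3.2, 0.8]
grip_width: 0.0004
gripper_force: 2.2
```

Emit:
servo_tool:
  steps:
    - {"tx": 0.009,"ty": -0.1,"tz": 0,"yaw": 0,"claw": 0}
    - {"tx": 0,"ty": 0,"tz": 0,"yaw": 0,"claw": 0}

```text
time_s: 16.1
position: [0.5405, 0.047, 0.1016]
tool_rot: [[-0.087, 0.996, -0.001], [0.996, 0.087, 0.0], [0.0, -0.001, -1.0]]
ft_force: [-0.1, 4.0, -0.1]
grip_width: 0.0001
gripper_force: 2.3
```

Emit:
servo_tool:
  steps:
    - {"tx": 0.009,"ty": -0.1,"tz": 0,"yaw": 0,"claw": 0}
    - {"tx": 0,"ty": 0,"tz": 0,"yaw": 0,"claw": 0}

```text
time_s: 16.3
position: [0.5406, 0.0459, 0.1016]
tool_rot: [[-0.087, 0.996, -0.001], [0.996, 0.087, 0.0], [0.0, -0.001, -1.0]]
ft_force: [-1.4, 4.9, 0.5]
grip_width: -0.0
gripper_force: 2.3
```

Emit:
servo_tool:
  steps:
    - {"tx": 0.009,"ty": -0.1,"tz": 0,"yaw": 0,"claw": 0}
    - {"tx": 0,"ty": 0,"tz": 0,"yaw": 0,"claw": 0}

```text
time_s: 16.5
position: [0.5407, 0.045, 0.1016]
tool_rot: [[-0.087, 0.996, -0.001], [0.996, 0.087, 0.0], [0.0, -0.001, -1.0]]
ft_force: [-1.2, 5.4, -0.9]
grip_width: 0.0004
gripper_force: 2.5
```

Emit:
servo_tool:
  steps:
    - {"tx": 0.009,"ty": -0.1,"tz": 0,"yaw": 0,"claw": 0}
    - {"tx": 0,"ty": 0,"tz": 0,"yaw": 0,"claw": 0}

```text
time_s: 16.7
position: [0.5407, 0.0445, 0.1017]
tool_rot: [[-0.087, 0.996, -0.001], [0.996, 0.087, 0.001], [0.001, -0.001, -1.0]]
ft_force: [-0.6, 6.9, -0.1]
grip_width: 0.0004
gripper_force: 3.9
```

Emit:
servo_tool:
  steps:
    - {"tx": 0.009,"ty": -0.1,"tz": 0,"yaw": 0,"claw": 0}
    - {"tx": 0,"ty": 0,"tz": 0,"yaw": 0,"claw": 0}

```text
time_s: 16.9
position: [0.5407, 0.0443, 0.1017]
tool_rot: [[-0.087, 0.996, -0.001], [0.996, 0.087, 0.003], [0.003, -0.001, -1.0]]
ft_force: [-1.2, 14.3, 0.4]
grip_width: 0.0002
gripper_force: 6.4
```

Run:
```python
from h import *
s=env.observe();print((fx(s["position"])*1000).round(1),s["ft_force"].round(1))
p,d=load("top");P=cloud("top",d);F=fx(P)*1000
for c in("green","orange","blue","red","yellow"):
    m=mask(p,c)&(P[...,2]>.085)&(P[...,2]<.17)&(abs(F[...,0])<90)&(abs(F[...,1])<160)
    print(c,m.sum(),np.median(F[m],0).round(1) if m.any() else 0)
p,d=load("side");P=cloud("side",d);F=fx(P)*1000
for c in("green","orange","blue","red","yellow"):
    m=mask(p,c)&(P[...,2]>.085)&(P[...,2]<.17)&(abs(F[...,0])<90)&(abs(F[...,1])<160)
    print(c,m.sum(),np.median(F[m],0).round(1) if m.any() else 0)
cv2.imwrite("pics/side4.png",cv2.resize(p[130:250,200:350],None,fx=5,fy=5,interpolation=cv2.INTER_CUBIC)[:,:,::-1])
```

```text
[-66.9  -0.5] [-1.2 14.3  0.4]
green 0 0
orange 96 [  -3.5 -140.5]
blue 82 [  -4.9 -102. ]
red 2 [  -7.  -123.4]
yellow 0 0
green 52 [-10.7 -72.6]
orange 80 [  -7.4 -149.9]
blue 61 [ -10.5 -111.2]
red 27 [-3.1  6.5]
yellow 103 [-66.4 -22.5]
```

View pics/side4.png

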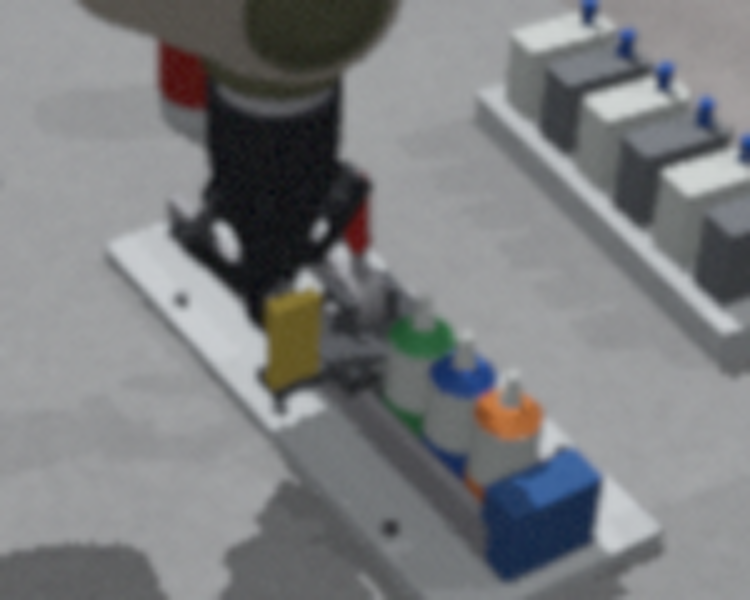

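The row is snug: 14 N with no further motion, and the bottles are at about 39 mm pitch. I'll back off and move to the lever's block side.

Emit:
servo_tool:
  steps:
    - {"tx": -0.087,"ty": 1,"tz": 0,"yaw": 0,"claw": 0}
    - {"tx": -0.087,"ty": 1,"tz": 0,"yaw": 0,"claw": 0}
    - {"tx": 0,"ty": 0,"tz": 4,"yaw": 0,"claw": 0}
    - {"tx": 0,"ty": 0,"tz": 4,"yaw": 0,"claw": 0}
    - {"tx": 0,"ty": 0,"tz": 4,"yaw": 0,"claw": 0}
    - {"tx": 0,"ty": 0,"tz": 3,"yaw": 0,"claw": 0}
    - {"tx": 1.725,"ty": -0.965,"tz": 0,"yaw": 0,"claw": 0}
    - {"tx": 1.725,"ty": -0.965,"tz": 0,"yaw": 0,"claw": 0}
    - {"tx": 1.725,"ty": -0.965,"tz": 0,"yaw": 0,"claw": 0}
    - {"tx": 1.725,"ty": -0.965,"tz": 0,"yaw": 0,"claw": 0}
    - {"tx": 0,"ty": 0,"tz": 0,"yaw": 0,"claw": 0}
    - {"tx": 0,"ty": 0,"tz": 0,"yaw": 0,"claw": 0}

```text
time_s: 18.2
position: [0.6081, 0.0245, 0.2515]
tool_rot: [[-0.086, 0.996, -0.001], [0.996, 0.086, -0.0], [-0.0, -0.001, -1.0]]
ft_force: [0.8, -0.3, -0.0]
grip_width: -0.0001
gripper_force: 0.0
```

Run:
```python
from h import *
s=env.observe();print((fx(s["position"])*1000).round(1),s["position"])
for n in("top","side"):
    p,d=load(n);P=cloud(n,d);F=fx(P)*1000
    for c in("green","red","yellow"):
        m=mask(p,c)&(P[...,2]>.085)&(P[...,2]<.17)&(abs(F[...,0])<90)&(abs(F[...,1])<130)
        print(n,c,m.sum(),np.median(F[m],0).round(1) if m.any() else 0, F[m][:,1].max().round(1) if m.any() else 0)
```

```text
[ -1.4 -26.1] [0.60813227 0.02452412 0.2514748 ]
top green 10 [ -1.2 -48.8] -45.6
top red 17 [-0.3 17.6] 24.4
top yellow 0 0 0
side green 57 [-10.4 -71.2] -47.2
side red 52 [-2.3  9.6] 20.3
side yellow 97 [-66.9 -22.4] -11.8
```

Emit:
servo_tool:
  steps:
    - {"tx": 0,"ty": 0,"tz": -3,"yaw": 0,"claw": 0}
    - {"tx": 0,"ty": 0,"tz": -3,"yaw": 0,"claw": 0}
    - {"tx": 0,"ty": 0,"tz": -3,"yaw": 0,"claw": 0}
    - {"tx": 0,"ty": 0,"tz": -0.25,"yaw": 0,"claw": 0}
    - {"tx": 0,"ty": 0,"tz": 0,"yaw": 0,"claw": 0}
    - {"tx": -0.043,"ty": 0.5,"tz": 0,"yaw": 0,"claw": 0}
    - {"tx": -0.043,"ty": 0.5,"tz": 0,"yaw": 0,"claw": 0}
    - {"tx": -0.043,"ty": 0.5,"tz": 0,"yaw": 0,"claw": 0}
    - {"tx": -0.035,"ty": 0.4,"tz": -0.02,"yaw": 0,"claw": 0}
    - {"tx": -0.035,"ty": 0.4,"tz": -0.02,"yaw": 0,"claw": 0}
    - {"tx": -0.035,"ty": 0.4,"tz": -0.04,"yaw": 0,"claw": 0}
    - {"tx": -0.035,"ty": 0.4,"tz": -0.05,"yaw": 0,"claw": 0}
    - {"tx": -0.035,"ty": 0.4,"tz": -0.06,"yaw": 0,"claw": 0}
    - {"tx": -0.035,"ty": 0.4,"tz": -0.07,"yaw": 0,"claw": 0}

```text
time_s: 19.7
position: [0.6051, 0.0635, 0.1567]
tool_rot: [[-0.086, 0.996, 0.0], [0.996, 0.086, -0.0], [-0.0, 0.0, -1.0]]
ft_force: [0.1, -0.3, 0.4]
grip_width: 0.0003
gripper_force: 0.4
```

Emit:
servo_tool:
  steps:
    - {"tx": -0.035,"ty": 0.4,"tz": -0.1,"yaw": 0,"claw": 0}
    - {"tx": -0.035,"ty": 0.4,"tz": -0.1,"yaw": 0,"claw": 0}
    - {"tx": -0.035,"ty": 0.4,"tz": -0.11,"yaw": 0,"claw": 0}
    - {"tx": -0.034,"ty": 0.39,"tz": -0.2,"yaw": 0,"claw": 0}
    - {"tx": -0.034,"ty": 0.39,"tz": -0.22,"yaw": 0,"claw": 0}
    - {"tx": -0.034,"ty": 0.39,"tz": -0.25,"yaw": 0,"claw": 0}
    - {"tx": -0.034,"ty": 0.39,"tz": -0.27,"yaw": 0,"claw": 0}
    - {"tx": -0.028,"ty": 0.32,"tz": -0.3,"yaw": 0,"claw": 0}
    - {"tx": -0.028,"ty": 0.32,"tz": -0.32,"yaw": 0,"claw": 0}
    - {"tx": -0.028,"ty": 0.32,"tz": -0.35,"yaw": 0,"claw": 0}
    - {"tx": -0.028,"ty": 0.32,"tz": -0.36,"yaw": 0,"claw": 0}
    - {"tx": 0,"ty": 0,"tz": 0,"yaw": 0,"claw": 0}

```text
time_s: 20.9
position: [0.6014, 0.104, 0.1304]
tool_rot: [[-0.087, 0.996, -0.001], [0.996, 0.087, 0.0], [0.0, -0.001, -1.0]]
ft_force: [-0.4, 0.2, 0.5]
grip_width: 0.0
gripper_force: 0.0
```

Run:
```python
from h import *
s=env.observe();print((fx(s["position"])*1000).round(1),s["position"],s["ft_force"].round(1))
for n in("top","side"):
    p,d=load(n);P=cloud(n,d);F=fx(P)*1000
    for c in("green","red","yellow"):
        m=mask(p,c)&(P[...,2]>.085)&(P[...,2]<.17)&(abs(F[...,0])<90)&(abs(F[...,1])<130)
        print(n,c,m.sum(),np.median(F[m],0).round(1) if m.any() else 0, np.median(P[m][:,2]))
cv2.imwrite("pics/side5.png",cv2.resize(p[130:250,200:350],None,fx=5,fy=5,interpolation=cv2.INTER_CUBIC)[:,:,::-1])
```

```text
[-1.3 53.8] [0.60135265 0.10404375 0.13037048] [-0.4  0.2  0.5]
top green 38 [ -8.6 -69.1] 0.09974820422058961
top red 2 [ -3.3 -41.3] 0.09347719385873954
top yellow 42 [-66.9 -15.8] 0.11312035454996117
side green 53 [-10.9 -72. ] 0.098890801653577
side red 25 [-2.5 41. ] 0.09953941517536447
side yellow 95 [-64.7 -22.6] 0.10250403256182772
```

View pics/side5.png

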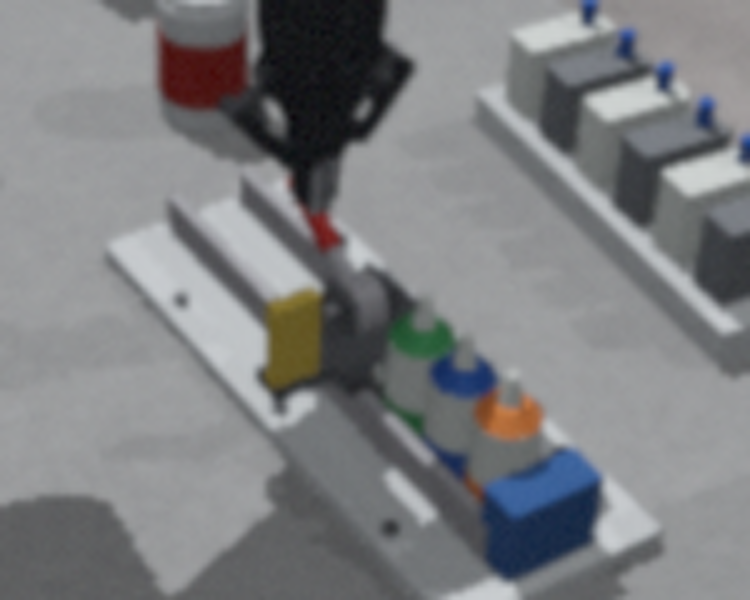

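The lever is at about 60°, under the finger at (320,220). The tab and row have not moved. I'll press it down now.

Emit:
servo_tool:
  steps:
    - {"tx": -0.021,"ty": 0.24,"tz": -0.38,"yaw": 0,"claw": 0}
    - {"tx": -0.02,"ty": 0.23,"tz": -0.4,"yaw": 0,"claw": 0}
    - {"tx": -0.018,"ty": 0.21,"tz": -0.41,"yaw": 0,"claw": 0}
    - {"tx": -0.017,"ty": 0.2,"tz": -0.42,"yaw": 0,"claw": 0}
    - {"tx": -0.009,"ty": 0.1,"tz": -0.3,"yaw": 0,"claw": 0}
    - {"tx": -0.009,"ty": 0.1,"tz": -0.3,"yaw": 0,"claw": 0}
    - {"tx": -0.007,"ty": 0.08,"tz": -0.3,"yaw": 0,"claw": 0}
    - {"tx": 0,"ty": 0.05,"tz": -0.2,"yaw": 0,"claw": 0}
    - {"tx": 0,"ty": 0,"tz": 0,"yaw": 0,"claw": 0}

```text
time_s: 21.9
position: [0.6003, 0.1158, 0.1034]
tool_rot: [[-0.087, 0.996, -0.001], [0.996, 0.087, -0.0], [0.0, -0.001, -1.0]]
ft_force: [0.7, -0.0, 0.3]
grip_width: 0.0002
gripper_force: 0.0
```

Emit:
servo_tool:
  steps:
    - {"tx": 0,"ty": 0,"tz": -0.1,"yaw": 0,"claw": 0}
    - {"tx": 0,"ty": 0,"tz": 0,"yaw": 0,"claw": 0}

```text
time_s: 22.1
position: [0.6006, 0.1158, 0.103]
tool_rot: [[-0.087, 0.996, 0.0], [0.996, 0.087, 0.0], [0.0, 0.0, -1.0]]
ft_force: [-0.0, 0.1, 1.6]
grip_width: 0.0
gripper_force: 1.0
```

Emit:
servo_tool:
  steps:
    - {"tx": 0,"ty": 0,"tz": -0.1,"yaw": 0,"claw": 0}
    - {"tx": 0,"ty": 0,"tz": 0,"yaw": 0,"claw": 0}

```text
time_s: 22.3
position: [0.6008, 0.1158, 0.1026]
tool_rot: [[-0.087, 0.996, 0.001], [0.996, 0.087, 0.0], [-0.0, 0.001, -1.0]]
ft_force: [-1.0, 0.0, 6.4]
grip_width: -0.0
gripper_force: 3.1
```

Emit:
servo_tool:
  steps:
    - {"tx": 0,"ty": 0,"tz": -0.1,"yaw": 0,"claw": 0}
    - {"tx": 0,"ty": 0,"tz": -0.1,"yaw": 0,"claw": 0}
    - {"tx": 0,"ty": 0,"tz": 0,"yaw": 0,"claw": 0}

```text
time_s: 22.6
position: [0.6011, 0.1159, 0.1021]
tool_rot: [[-0.087, 0.996, 0.003], [0.996, 0.087, 0.0], [-0.0, 0.003, -1.0]]
ft_force: [-4.3, 0.7, 16.6]
grip_width: -0.0004
gripper_force: 8.0
```

It has reached its end stop: 16.6 N with no travel. I'll retreat and check.

Emit:
servo_tool:
  steps:
    - {"tx": 0,"ty": 0,"tz": 1,"yaw": 0,"claw": 0}
    - {"tx": 0,"ty": 0,"tz": 4,"yaw": 0,"claw": 0}
    - {"tx": 0,"ty": 0,"tz": 4,"yaw": 0,"claw": 0}
    - {"tx": 0,"ty": 0,"tz": 4,"yaw": 0,"claw": 0}
    - {"tx": -2,"ty": 4,"tz": 0,"yaw": 0,"claw": 0}
    - {"tx": -2,"ty": 4,"tz": 0,"yaw": 0,"claw": 0}
    - {"tx": -2,"ty": 4,"tz": 0,"yaw": 0,"claw": 0}
    - {"tx": -2,"ty": 4,"tz": 0,"yaw": 0,"claw": 0}
    - {"tx": -2,"ty": 4,"tz": 0,"yaw": 0,"claw": 0}
    - {"tx": 0,"ty": 0,"tz": 0,"yaw": 0,"claw": 0}
    - {"tx": 0,"ty": 0,"tz": 0,"yaw": 0,"claw": 0}
    - {"tx": 0,"ty": 0,"tz": 0,"yaw": 0,"claw": 0}

```text
time_s: 23.8
position: [0.501, 0.315, 0.2297]
tool_rot: [[-0.086, 0.996, -0.0], [0.996, 0.086, -0.0], [-0.0, -0.0, -1.0]]
ft_force: [0.3, 0.3, -0.6]
grip_width: -0.0001
gripper_force: 0.0
```

Run:
```python
from h import *
for n in("top","side"):
    p,d=load(n);P=cloud(n,d);F=fx(P)*1000
    for c in("green","blue","orange","red","yellow"):
        m=mask(p,c)&(P[...,2]>.07)&(P[...,2]<.17)&(abs(F[...,0])<90)&(F[...,1]>-155)&(F[...,1]<130)
        if m.any(): print(n,c,m.sum(),np.median(F[m],0).round(1),np.percentile(P[m][:,2],[5,50,95]).round(3))
    if n=="side": 
        m=mask(p,"red")&(abs(F[...,0])<25)&(F[...,1]>20)&(F[...,1]<130); q=np.c_[F[m][:,1],P[m][:,2]*1000]
        print("lever slope deg",np.degrees(np.arctan(np.polyfit(q[:,0],q[:,1],1)[0])))
    q=cv2.resize(p[110:250,165:315] if n=="top" else p[130:250,200:350],None,fx=2.6,fy=2.6,interpolation=cv2.INTER_CUBIC)
    v=q if n=="top" else np.hstack([v[:q.shape[0]],q])
cv2.imwrite("pics/end.png",v[:,:,::-1])
```

```text
top green 76 [ -7.5 -61.6] [0.092 0.1   0.105]
top blue 92 [  -7.  -100.3] [0.093 0.098 0.106]
top orange 95 [  -5.9 -138. ] [0.092 0.099 0.106]
top red 63 [ 0.  67.1] [0.078 0.082 0.089]
top yellow 43 [-66.4 -15.9] [0.092 0.114 0.118]
side green 59 [-10.7 -71.5] [0.094 0.098 0.105]
side blue 72 [  -9.8 -110.8] [0.094 0.098 0.105]
side orange 62 [  -9.  -147.2] [0.093 0.1   0.105]
side red 46 [-2.9 66.4] [0.075 0.082 0.086]
side yellow 132 [-65.6 -22.1] [0.074 0.1   0.117]
lever slope deg 4.150809632187536
```

View pics/end.png

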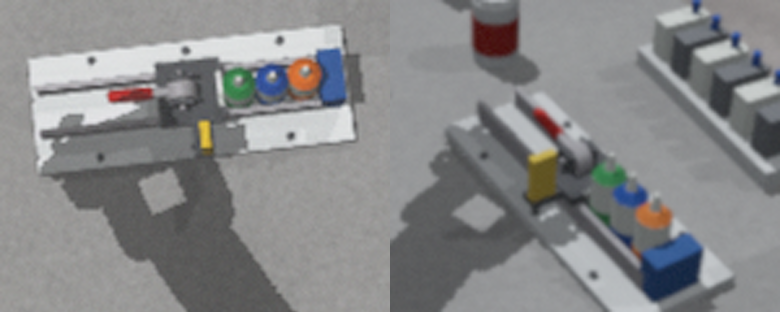

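The lever is level (4-5° slope), the tab is in place and the bottles are upright. Orange's 2 mm shift may come from my tighter crop, so I'll recheck its raw centroid and then hand in.

Run:
```python
from h import *
ok=True
for n,ref in(("top",(281.3,137.8)),("side",(301.2,212.7))):
    p,d=load(n); k,l,st,ce=cv2.connectedComponentsWithStats(mask(p,"orange").astype(np.uint8))
    e=np.linalg.norm(ce[1:]-ref,axis=1); i=1+e.argmin(); print(n,ce[i].round(2),st[i,4]); ok&=e.min()<.5
P=cloud(n,d);F=fx(P)*1000
for c in("green","orange","blue","yellow"):
    m=mask(p,c)&(P[...,2]>.085)&(P[...,2]<.17)&(abs(F[...,0])<90)&(abs(F[...,1])<160)
    print(c,np.median(F[m],0).round(1))
print(ok)
if ok: print(env.close_job())
```

```text
top [281.5  138.63] 106
side [301.11 213.16] 83
green [-10.8 -72.5]
orange [  -7.4 -150.4]
blue [ -10.7 -109.6]
yellow [-65.8 -22.1]
False
```

Orange only shifted sideways in the channel (about 0.8 px across the rail). Its position along the rail is unchanged at -150, so the row is snug and I'll hand in.

```bash
python3 -c "
from rig import env
print(env.close_job())"
```

```text
the job is handed in; nothing more can be done
None
```

The blue bottle stands upright between the green and orange ones, the stop is slid up snug against the row, the red lever is down at its end stop, and the job is handed in; robot time was about 24 s of the 66 s allowed, and the hand-in returned no verdict.

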